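# Gauge a baren ball and hold it ready over the open baren

### The job

Gauge the baren's loose steel ball: gently press the height gauge's black button until the foot rests firmly on the ball in the wooden tray for a moment, then let it spring fully up. Take the tray by its upright grip, bring it out from beneath the foot without tipping it, so that the ball stays untouched in its shallow pocket, and carry it to the open baren (the one showing its ring of balls), leaving everything else where it is. Finish while holding the tray level and still, with its pocket centred over the open baren and its underside about 10 cm above the bench.

Things in the scene. Friction and masses are not known exactly. Their poses are not given: they have to be found in the camera images.
- gauge: Height gauge, fixed. Steel base plate 12 mm thick, 100 mm wide, from own x = -100 to +85 mm; grey column 22 x 30 mm centred at own x = +71 mm, 112 mm high, with a grey arm 28 mm wide reaching over the foot to own x = -18 mm, 80 to 100 mm above the bench. Origin: on the bench on the vertical foot axis; own -x points out of the open front, roughly to the robot; sides (own +-y) open too.
- gauge_foot (a joint): Travel of the gauge's sprung foot in m: 0 = fully up, grows as the button is pressed down, stop at 0.028. With the tray resting on the base, the foot meets the ball at 0.021. The spring pushes back with 2.4 N at the top and 4.9 N at 0.021 and lifts the foot again when let go.
- gauge_button (a point): Centre of the top face of the gauge's black push button, a disc 32 mm across and 8 mm thick on the spindle, 134 mm above the bench when up; it moves down with the foot. Own z up.
- tray: Wooden paddle tray, 160 x 60 x 8 mm, 110 to 210 g, lying on the gauge's base plate, pocket end under the foot. Origin: underside, below the pocket centre (12 mm above the bench at the start); own z up; plate from own x = -130 mm (grip end, towards the gauge's front) to +30 mm, +-30 mm in y. Round pocket 34 mm across, 3 mm deep.
- tray_pocket (a point): Point on the pocket's axis, 17 mm above the tray's underside: where the centre of the ball is when it lies in the middle of the pocket.
- tray_grip (a point): Middle of the tray's upright wooden grip block, 24 mm (tray x) x 32 mm (tray y) and rising 38 mm above the plate (46 mm above the tray's underside); this point is 105 mm from the pocket axis in tray -x, and 30 mm above the underside.
- ball_center (a point): Centre of the loose steel ball, 24 mm diameter, 55 g, lying free in the tray's pocket (up to 5 mm of play to each side); its top is 41 mm above the bench at the start, 21 mm below the raised foot. It rolls easily and can hop out if the pocket is swung or stopped faster than about 0.15 m/s.
- ball: The same ball as a body (its axes turn as it rolls).
- open_baren: Open ball-bearing baren lying loose on the bench face up: round aluminium dish 112 mm across with a 22 mm high rim, a black hub and a ring of steel balls with one missing, highest point 33 mm above the bench, 350 g. Origin: centre of its underside. Not to be moved.
- baren_center (a point): Centre of the open baren's top, 26 mm above the bench.
- closed_baren: Closed baren: pale plain disc 112 mm across and 14 mm thick with a rope-like cork grip over it, 31 mm high, loose. Origin: centre of its underside. It and the open baren swap places from start to start. Leave alone.
- gouge: Carving gouge lying on the bench, wooden handle 18 mm thick, about 155 mm long in all. Origin under its middle. Leave alone.
- bench_broom: Small hand broom lying on the bench, about 190 mm long and 100 mm wide, 22 mm high. Origin under its middle. Leave alone.
- pigment_dish: White bowl 90 mm across, 35 mm high, beyond the work area. Leave alone.
- pigment_cup: Clear cup 64 mm across, 55 mm high, beyond the work area. Leave alone.
- water_bottle: Clear bottle 64 mm across, 200 mm high, beyond the barens. Origin under its centre. Leave alone.
- ink_bottle: Black bottle 44 mm across, 130 mm high, to the right of the barens. Origin under its centre. Leave alone.
There are look-alikes about, which are no part of the job. Leave any orange, pink or red look-alike of the tray alone.

How it is judged:
On the way, in this order (a step that is already met when the one before it is completed fails the run):
1. the gauge foot, lowered by its button, rests firmly (over 1 N) on the ball in the tray's pocket for 0.2 s (contact force between gauge and ball above 1 N and value of joint gauge_foot above 0.018 m and distance between ball_center and tray_pocket below 0.01 m), for 0.2 s.
2. the gauge foot has sprung fully up again (within 3 mm) (value of joint gauge_foot below 0.003 m), for 0.1 s.
3. the tray is lifted by the gripper, its underside over 50 mm above the bench, ball in its pocket (height (world z) of tray above 0.05 m and contact force between the fingers and tray above 1 N and distance between ball_center and tray_pocket below 0.01 m), for 0.2 s.
At the end, for the whole second after the job is handed in: Gripper alone holds the tray still and level (within 0.10 rad), pocket within 25 mm of the open baren's centre in plan, underside 70 to 140 mm above the bench; ball in its pocket (within 10 mm of its centre point), untouched by fingers; gauge foot fully up (within 3 mm) (horizontal distance between tray_pocket and baren_center below 0.025 m and height (world z) of tray between 0.07 and 0.14 m and angle between tray's own z axis and vertical below 0.1 rad and distance between ball_center and tray_pocket below 0.01 m and contact force between the fingers and tray above 1 N and contact force between the fingers and ball below 0.1 N and contact force between tray and gauge below 0.1 N and contact force between tray and open_baren below 0.1 N and linear speed of tray below 0.03 m/s and angular speed of tray below 0.2 rad/s and value of joint gauge_foot below 0.003 m); the arm keeps its last pose, push and grip.
It fails at once if the ball leaves its pocket (distance between ball_center and tray_pocket above 0.016 m).
It fails at once if the tray is tipped by more than 0.35 rad (20 degrees) (angle between tray's own z axis and vertical above 0.35 rad).
It fails at once if the gauge foot is forced onto the ball with over 40 N (contact force between gauge and ball above 40 N).
It fails at once if the fingers touch the ball (contact force between the fingers and ball above 0.5 N).
It fails at once if a baren or another bystander is moved by more than 20 mm (distance of any of open_baren, closed_baren, gouge, bench_broom, pigment_dish, pigment_cup, water_bottle, ink_bottle from where it was at the start of the episode above 0.02 m).
It also fails if it takes over 64 s, if anything falls off the work surface, if the arm or the gripper's body presses on something with over 40 N, if the wrist force passes 120 N, or if a joint passes its speed limit or range.

### The arm

A 6-joint arm with a two-finger parallel gripper is mounted at the origin on the work surface. World frame = base frame: x ahead of the robot, y to its left, z up, the work surface at z = 0. Lengths are in m, angles in rad, forces in N, time in s.
With the tool pointing down it reaches from about 0.4 to 0.925 m from the base axis. Payload 3.4 kg.
Tool frame: the origin (TCP) lies midway between the tips of the shut fingers; the grasp point (between the pads) lies 19 mm behind it (ctrl.tcp_to_grasp is the distance from the TCP to the grasp point, in m); y points along the fingers, x is the direction in which the jaws open and shut, and the axes are right-handed (so a half turn about y gives the same grasp; the last joint's range is limited). The gripper opens to 85 mm and grips with 20 to 120 N. Pads are 22 mm wide; open, the fingers measure 114 mm over their backs; the gripper's body (76 mm by 85 mm) begins 54 mm behind the grasp point. The pads swing forward as they close: fully open they stand 13 mm farther back than shut.
Start: joints at [1.133, 0.307, 1.506, -0, 1.328, -0.073], TCP at [0.205, 0.537, 0.231] pointing down, gripper open.
Joint ranges: [-3.12, 3.12], [-1.05, 2.28], [0.14, 2.33], [-1.42, 4.57], [0.1, 2.73], [-2.68, 2.68]. Speed limits (rad/s): [2.57, 2.57, 3.14, 3.14, 3.14, 3.14].

### API

Orientations are given as [roll, pitch, yaw] about the fixed x, y, z axes, in that order (R = Rz(yaw) Ry(pitch) Rx(roll)).
In Python, from station import ctrl gives the robot as it stands.
- The arm moves only by the shell command python3 -m handwheel 'ROWS' [FORCE]. ROWS is JSON, a list that holds one entry, the list of rows, each a list of 7 numbers: the shift along the tool's x, y, z in mm, then the turn, a rotation vector about the tool's x, y, z in degrees, then the opening, from 0 (shut) to 1 (fully open). In form: [[[x, y, z, rx, ry, rz, jaw], ...]]. A call has 1 to 10 rows; each row shifts and turns the commanded pose from where the row before left it, along the tool's axes as they then stand; what a row does not reach is not made up. A row lasts 1/8 s, in which the tool goes at most 62.5 mm and 10.7 degrees, less where a joint would pass 70% of its speed; a pose out of reach is approached as far as the arm can. A call with a gripper value outside its range is refused whole. The fingers move at their own pace and stop on an object; FORCE is the grip in N (left out, the last holds). Time passes only in rows, so rows that do not move let the fingers close. It gives the time, the measured TCP pose, the force and the opening at its end, in the units of the state.
- ctrl.read_state(): the state, without advancing time (a new reading comes with each control period).
- ctrl.camera(name): name is "scene" or "top" or "wrist"; returns a dict with "img" (400x640x3 uint8, red, green, blue), "vertical_fov" (degrees; the focal length in pixels is half the picture's height over the tangent of half this angle, whatever the lens; pixels are square), "cx", "cy" (the principal point, pixels), "k1" (the pictures are not rectified: a ray, as slopes to the right and down, at radius r is drawn at 1 + k1 r^2 times it, then the intrinsics apply), "T" (4x4, takes a point from camera to world coordinates); the wrist camera has in their place "T_tool_cam" (4x4, takes a point from camera to tool coordinates, whose origin is the TCP and whose axes are the tool frame's). Camera axes: x right, y up, looking along -z (the intrinsics and any distortion apply to the point x, -y, -z); pixel columns grow to the right and rows downward; lengths in m; the calibration is good to about 2 mm. A picture is of the moment at which its call begins: read the wrist's pose just before it. There is no depth.
- ctrl.sign_off(): hands the job in, once; it reports no verdict.
The state is a dict: "t": time; "joint_positions": joint angles; "dq": joint speeds; "effort": joint torques, N m; "tool_pos": TCP position; "eef_rot": TCP orientation; "force": force on the tool from outside, world axes, zero at the start; "wrist_torque": the same for the moment, N m; "opening": opening from 0.0 (shut) to 1.0 (fully open).
Only numpy, scipy, OpenCV 4.12 (cv2) and the standard library are available. Lean on these libraries where they do the work, as an engineer would, in place of code of your own. Each camera call takes 0.05 s, during which the arm holds its last target. There are 200 camera calls.

## Working session

There is one attempt and no reset: what is moved stays moved. The work goes in short steps, Python scripts to look and compute and a shell command to move; the robot and the scene stay as the last step left them, time stands still between calls to the robot, and variables do not carry over. Pictures are saved under pics/ and viewed, about 8 in all and at most 12, crops included, and the job is handed in when it is done.

```bash
mkdir -p pics
cat > h.py <<'E'
import numpy as np, cv2
from scipy.spatial.transform import Rotation as R
from station import ctrl
def tool():
    s=ctrl.read_state(); T=np.eye(4); T[:3,3]=s['tool_pos']; T[:3,:3]=R.from_euler('xyz',s['eef_rot']).as_matrix(); return T
def shot(n,f=None):
    T0=tool(); c=ctrl.camera(n); c['Tw']=T0@c['T_tool_cam'] if n=='wrist' else np.array(c['T'])
    c['f']=200/np.tan(np.radians(c['vertical_fov'])/2)
    if f: cv2.imwrite('pics/'+f,c['img'][:,:,::-1])
    return c
def ray(c,u,v):
    K=np.array([[c['f'],0,c['cx']],[0,c['f'],c['cy']],[0,0,1]])
    p=cv2.undistortPoints(np.array([[[u,v]]],float),K,np.array([c['k1'],0,0,0,0.]))[0,0]
    return c['Tw'][:3,3], c['Tw'][:3,:3]@np.array([p[0],-p[1],-1])
def onz(c,u,v,z):
    o,d=ray(c,u,v); return o+d*(z-o[2])/d[2]
def proj(c,P):
    q=np.linalg.inv(c['Tw'])@np.append(P,1); a=np.array([q[0],-q[1]])/-q[2]
    a=a*(1+c['k1']*(a@a)); return a*c['f']+[c['cx'],c['cy']]
E
python3 - <<'E'
from h import *
for n in ('scene','top'):
    c=shot(n,n+'0.png'); print(n,c['f'],c['cx'],c['cy'],c['k1'],c['Tw'].round(3).tolist())
s=ctrl.read_state();print(s['tool_pos'],s['eef_rot'],s['force'],s['t'],ctrl.tcp_to_grasp)
E
```

```text
scene 497.1711923678583 321.6556324565548 198.52228978550573 -0.031436767464475324 [[0.786, -0.356, 0.506, 1.41], [0.618, 0.423, -0.662, -1.076], [0.021, 0.833, 0.552, 0.99], [0.0, 0.0, 0.0, 1.0]]
top 500.7175666865079 310.1529669383823 209.2799392471888 0.010463128542163457 [[0.005, 0.994, -0.109, 0.434], [-1.0, 0.008, 0.024, 0.014], [0.024, 0.109, 0.994, 1.36], [0.0, 0.0, 0.0, 1.0]]
[0.20434648 0.53678073 0.23047432] [-1.57063047  0.00184928  1.20699473] [-0.9730276   0.43364324 -0.79401544] 0.1 0.0187
```

View pics/scene0.png

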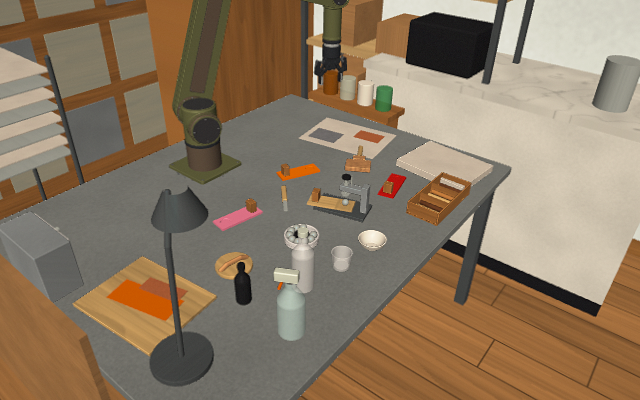

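View pics/top0.png

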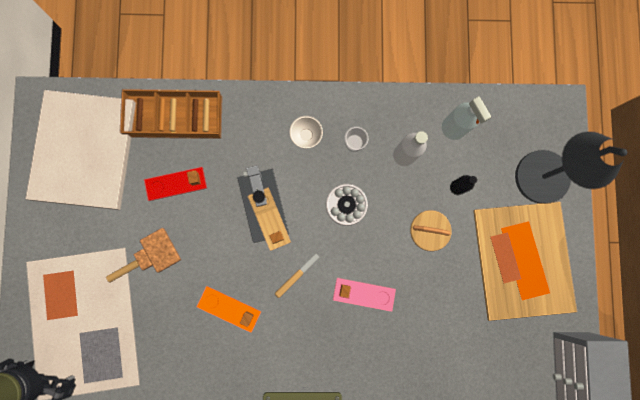

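The top view shows the button at about (259,198), the tray grip at (277,238), the open baren at (347,204) and the closed one at (431,230). The scene view agrees. Next I'll measure these by mask.

Run:
```python
from h import *
c=shot('top'); im=c['img']; hsv=cv2.cvtColor(im,cv2.COLOR_RGB2HSV)
def blobs(m,x0,x1,y0,y1,amin=15):
    w=np.zeros_like(m); w[y0:y1,x0:x1]=m[y0:y1,x0:x1]
    cs,_=cv2.findContours(w,cv2.RETR_EXTERNAL,cv2.CHAIN_APPROX_NONE)
    return [(cv2.contourArea(k),k) for k in sorted(cs,key=cv2.contourArea)[::-1] if cv2.contourArea(k)>amin]
blk=(hsv[:,:,2]<45).astype(np.uint8)
for a,k in blobs(blk,235,285,160,250)[:3]:
    (u,v),r=cv2.minEnclosingCircle(k); print('blk',a,u,v,r,onz(c,u,v,.134).round(4))
for a,k in blobs(blk,325,370,180,228)[:3]:
    (u,v),r=cv2.minEnclosingCircle(k); print('hub',a,u,v,r,onz(c,u,v,.026).round(4))
# bright dish
br=((hsv[:,:,2]>150)&(hsv[:,:,1]<40)).astype(np.uint8)
for a,k in blobs(br,320,375,178,230)[:1]:
    (u,v),r=cv2.minEnclosingCircle(k); print('dish',a,u,v,r,onz(c,u,v,.022).round(4), r*2/c['f']*1.36)
wood=((hsv[:,:,0]>8)&(hsv[:,:,0]<25)&(hsv[:,:,1]>90)&(hsv[:,:,2]>60)).astype(np.uint8)
for a,k in blobs(wood,235,298,180,255)[:2]:
    b=cv2.minAreaRect(k); print('tray',a,b); print([onz(c,*p,.020).round(4).tolist() for p in cv2.boxPoints(b)])
print(hsv[238,277],hsv[225,270])
dk=(wood&(hsv[:,:,2]<165)).astype(np.uint8)
for a,k in blobs(dk,262,292,225,255,5)[:3]:
    b=cv2.minAreaRect(k); print('grip',a,b,onz(c,*b[0],.05).round(4))
crop=cv2.resize(im[150:260,220:380],None,fx=5,fy=5,interpolation=cv2.INTER_CUBIC); cv2.imwrite('pics/crop.png',crop[:,:,::-1])
```

```text
blk 76.5 258.34210205078125 196.26315307617188 5.431687355041504 [0.6005 0.1129 0.134 ]
hub 196.5 346.5 204.375 8.639580726623535 [ 0.5951 -0.1154  0.026 ]
dish 1325.5 346.6111145019531 204.0 21.127649307250977 [ 0.5966 -0.1161  0.022 ] 0.11476970240131809
tray 1122.0 ((268.7987976074219, 218.5828399658203), (59.77771759033203, 23.225738525390625), 67.61986541748047)
[[0.6181, 0.1534, 0.02], [0.6427, 0.096, 0.02], [0.4939, 0.0332, 0.02], [0.4701, 0.0901, 0.02]]
[ 14 184 168] [ 17 139 219]
grip 15.5 ((275.9550476074219, 238.02809143066406), (9.751980781555176, 10.91797924041748), 57.9946174621582) [0.5022 0.0719 0.05  ]
```

View pics/crop.png

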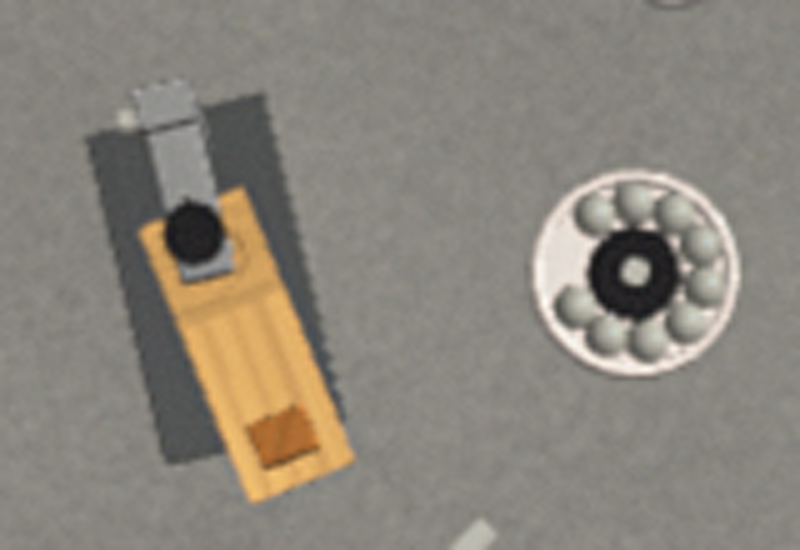

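Measured positions agree with each other:

| Item | Measurement |
|---|---|
| Button | (0.600, 0.113) |
| Tray yaw | about 23° |
| Pocket, from the tray outline | (0.6025, 0.113) |
| Grip | about (0.505, 0.072) |
| Open baren | (0.596, -0.116), 115 mm diameter against 112 given |

I'll turn the tool to yaw 23°, shut the jaws and move over towards the gauge.

```bash
python3 -m handwheel '[[[0,0,0,0,9.2,0,0],[0,0,0,0,9.2,0,0],[0,0,0,0,9.2,0,0],[0,0,0,0,9.2,0,0],[0,0,0,0,9.2,0,0],[10,0,-30,0,0,0,0],[18,0,-50,0,0,0,0],[18,0,-50,0,0,0,0],[18,0,-50,0,0,0,0],[18,0,-50,0,0,0,0]]]' 40
python3 -m handwheel '[[[18,0,-50,0,0,0,0],[18,0,-50,0,0,0,0],[18,0,-50,0,0,0,0],[18,0,-50,0,0,0,0],[18,0,-50,0,0,0,0],[10,0,-30,0,0,0,0],[0,0,0,0,0,0,0],[0,0,0,0,0,0,0]]]'
cat >> h.py <<'E'
def delta(P):
    T=tool(); d=T[:3,:3].T@(np.array(P)-T[:3,3]); s=ctrl.read_state()
    print('t',s['t'],'tcp',T[:3,3].round(4),'rpy deg',np.degrees(s['eef_rot']).round(2),'F',np.round(s['force'],2),'open',s['opening'],'-> tool mm',(d*1000).round(1))
E
python3 - <<'E'
from h import *
delta([.6005,.1129,.16]); c=shot('wrist','w1.png'); print(c['Tw'].round(3).tolist())
for n,P in dict(button=[.6005,.1129,.134],grip=[.505,.072,.058],baren=[.596,-.116,.026]).items(): print(n,proj(c,P).round())
E
```

```text
t: 1.4
tool_pos: [0.3713, 0.3568, 0.2312]
eef_rot: [-1.571, 0.0, 0.404]
force: [0.6, -0.2, 0.7]
opening: -0.0
t: 2.4
tool_pos: [0.5717, 0.1403, 0.2308]
eef_rot: [-1.57, 0.001, 0.404]
force: [-0.5, -0.4, -0.1]
opening: 0.0
t 2.4 tcp [0.5717 0.1403 0.2308] rpy deg [-8.994e+01  8.000e-02  2.314e+01] F [-0.47 -0.44 -0.1 ] open 0.0004870118950792795 -> tool mm [ 15.9  70.8 -36.6]
[[0.919, -0.379, -0.107, 0.543], [0.394, 0.883, 0.256, 0.205], [-0.002, -0.278, 0.961, 0.373], [0.0, 0.0, 0.0, 1.0]]
button [343. 247.]
grip [244. 219.]
baren [268. 353.]
```

View pics/w1.png

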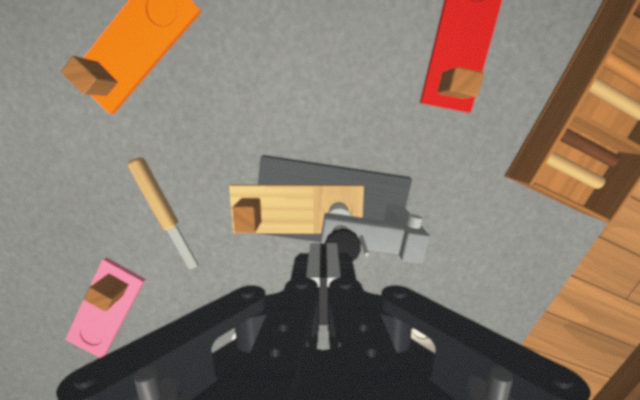

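The wrist view agrees: the button shows at (343,243) against (343,247) predicted. I'll go over the button and down to just above it.

```bash
python3 -m handwheel '[[[8,0,-18,0,0,0,0],[8,0,-18,0,0,0,0],[0,25,0,0,0,0,0],[0,30,0,0,0,0,0],[0,25,0,0,0,0,0],[0,10,0,0,0,0,0],[0,0,0,0,0,0,0],[0,0,0,0,0,0,0]]]'
python3 - <<'E'
from h import *
delta([.6005,.1129,.113]); c=shot('wrist','w2.png')
E
```

```text
t: 3.45
tool_pos: [0.6025, 0.1132, 0.1424]
eef_rot: [-1.571, -0.002, 0.404]
force: [0.1, -0.6, -0.7]
opening: -0.005
t 3.45 tcp [0.6025 0.1132 0.1424] rpy deg [-90.04  -0.12  23.16] F [ 0.11 -0.57 -0.71] open -0.005415717064515277 -> tool mm [-2.1 29.4  0.5]
```

View pics/w2.png

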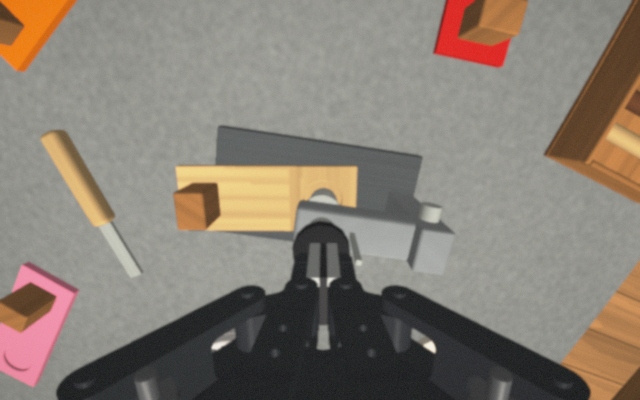

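The fingertips are over the button, which is centred near (321,245). Pressing down now to 2 mm short of the ball.

```bash
python3 -m handwheel '[[[-2,5,0,0,0,0,0],[0,5,0,0,0,0,0],[0,5,0,0,0,0,0],[0,5,0,0,0,0,0],[0,4,0,0,0,0,0],[0,2,0,0,0,0,0],[0,1,0,0,0,0,0],[0,0,0,0,0,0,0],[0,0,0,0,0,0,0]]]'
```

```text
t: 4.62
tool_pos: [0.5997, 0.1124, 0.1145]
eef_rot: [-1.571, -0.0, 0.404]
force: [-0.4, 0.1, 3.3]
opening: -0.004
```

```bash
python3 -m handwheel '[[[0,1,0,0,0,0,0],[0,0,0,0,0,0,0],[0,0,0,0,0,0,0]]]'; python3 -m handwheel '[[[0,0.6,0,0,0,0,0],[0,0,0,0,0,0,0],[0,0,0,0,0,0,0]]]'
```

```text
t: 5.0
tool_pos: [0.5997, 0.1124, 0.1134]
eef_rot: [-1.571, -0.0, 0.404]
force: [0.3, -1.0, 3.5]
opening: -0.007
t: 5.38
tool_pos: [0.5997, 0.1124, 0.1128]
eef_rot: [-1.571, -0.0, 0.404]
force: [-0.5, -1.0, 5.4]
opening: -0.005
```

```bash
python3 -m handwheel '[[[0,0.5,0,0,0,0,0],[0,0,0,0,0,0,0],[0,0,0,0,0,0,0]]]'; python3 -m handwheel '[[[0,0.4,0,0,0,0,0],[0,0,0,0,0,0,0],[0,0,0,0,0,0,0]]]'
```

```text
t: 5.75
tool_pos: [0.5997, 0.1124, 0.1127]
eef_rot: [-1.571, -0.001, 0.404]
force: [0.2, -0.8, 7.5]
opening: -0.003
t: 6.12
tool_pos: [0.5997, 0.1124, 0.1125]
eef_rot: [-1.571, -0.001, 0.404]
force: [-1.2, -0.9, 8.1]
opening: 0.0
```

The force is now about 8 N, against 4.9 N from the spring alone. I'll press slightly harder, hold, and then release.

```bash
python3 -m handwheel '[[[0,0.6,0,0,0,0,0],[0,0,0,0,0,0,0],[0,0,0,0,0,0,0],[0,0,0,0,0,0,0],[0,0,0,0,0,0,0]]]'; python3 -m handwheel '[[[0,-3,0,0,0,0,0],[0,-5,0,0,0,0,0],[0,-5,0,0,0,0,0],[0,-8,0,0,0,0,0],[0,-15,0,0,0,0,0],[0,-30,0,0,0,0,0],[0,-20,0,0,0,0,0],[0,0,0,0,0,0,0],[0,0,0,0,0,0,0]]]'
python3 - <<'E'
from h import *
delta([.505,.072,.160]); c=shot('wrist','w3.png')
im=c['img'];hsv=cv2.cvtColor(im,cv2.COLOR_RGB2HSV)
print(proj(c,[.505,.072,.058]))
E
```

```text
t: 6.75
tool_pos: [0.5997, 0.1124, 0.1124]
eef_rot: [-1.571, -0.001, 0.404]
force: [-2.0, -0.8, 10.6]
opening: -0.001
t: 7.88
tool_pos: [0.5986, 0.1124, 0.1965]
eef_rot: [-1.57, 0.002, 0.404]
force: [0.1, -1.0, 0.0]
opening: -0.001
t 7.875 tcp [0.5986 0.1124 0.1965] rpy deg [-89.97   0.09  23.16] F [ 0.14 -1.05  0.03] open -0.0007355219697164935 -> tool mm [-101.9   36.7   -0.3]
[218.04249891 194.08514167]
```

Pressed to 10.6 N with about 5.7 N of that on the ball, and it released cleanly. Next I'll go above the grip with the jaws open.

```bash
python3 -m handwheel '[[[-20,0,0,0,0,0,1],[-30,0,0,0,0,0,1],[-30,0,0,0,0,0,1],[-20,0,0,0,0,0,1],[0,20,0,0,0,0,1],[0,17,0,0,0,0,1],[0,0,0,0,0,0,1],[0,0,0,0,0,0,1]]]'
python3 - <<'E'
from h import *
delta([.505,.072,.160]); c=shot('wrist','w4.png')
for q in ([.505,.072,.058],): print(proj(c,q))
print([proj(c,[.505+dx*.92-dy*.392,.072+dx*.392+dy*.92,.058]).round(0).tolist() for dx in(-.012,.012) for dy in (-.016,.016)])
E
```

```text
t: 8.93
tool_pos: [0.5075, 0.0731, 0.1601]
eef_rot: [-1.571, 0.001, 0.404]
force: [-0.3, 0.6, 0.2]
opening: 1.0
t 8.925 tcp [0.5075 0.0731 0.1601] rpy deg [-8.999e+01  4.000e-02  2.316e+01] F [-0.35  0.58  0.19] open 1.000327666921652 -> tool mm [-2.8  0.1 -0. ]
[321.34042466 204.49440919]
[[307.0, 223.0], [307.0, 186.0], [335.0, 223.0], [336.0, 186.0]]
```

View pics/w4.png

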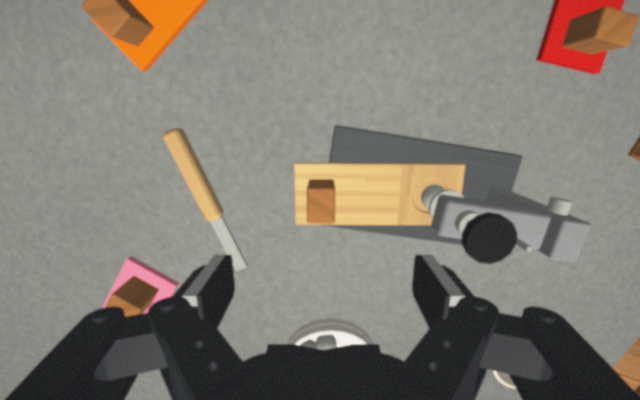

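Run:
```python
from h import *
c=shot('wrist'); im=c['img'].astype(int)
print([(v,im[v,315:328].mean(0).astype(int).tolist()) for v in range(174,230,2)])
print([(u,im[210,u].tolist()) for u in range(300,344,3)])
for dy in(-.016,.016):
  for z in (.02,.058): print(dy,z,proj(c,[.505-dy*.392,.072+dy*.92,z]).round(1))
for d in (-.030,.030): print('plate edge',d,proj(c,[.505-d*.392,.072+d*.92,.020]).round(1))
```

```text
[(174, [230, 194, 127]), (176, [227, 190, 125]), (178, [207, 165, 108]), (180, [114, 85, 55]), (182, [95, 67, 42]), (184, [96, 67, 42]), (186, [101, 71, 45]), (188, [142, 97, 58]), (190, [182, 124, 72]), (192, [187, 127, 74]), (194, [187, 127, 73]), (196, [189, 128, 74]), (198, [191, 129, 74]), (200, [188, 126, 72]), (202, [184, 125, 72]), (204, [182, 123, 72]), (206, [179, 121, 70]), (208, [178, 122, 70]), (210, [182, 123, 71]), (212, [185, 125, 72]), (214, [187, 127, 73]), (216, [190, 128, 73]), (218, [191, 129, 74]), (220, [193, 130, 75]), (222, [208, 149, 92]), (224, [190, 161, 126]), (226, [150, 149, 141]), (228, [151, 152, 145])]
[(300, [226, 186, 121]), (303, [225, 187, 123]), (306, [189, 144, 93]), (309, [188, 126, 74]), (312, [190, 129, 73]), (315, [190, 126, 74]), (318, [185, 124, 70]), (321, [181, 123, 69]), (324, [177, 120, 69]), (327, [178, 121, 71]), (330, [179, 122, 73]), (333, [183, 132, 79]), (336, [221, 184, 119]), (339, [223, 184, 120]), (342, [222, 182, 119])]
-0.016 0.02 [321.1 209.2]
-0.016 0.058 [320.8 222.2]
0.016 0.02 [321.1 176.7]
0.016 0.058 [320.8 185.5]
plate edge -0.03 [321.1 222.8]
plate edge 0.03 [321.1 161.9]
```

The grip's top face is at u 307–335, v 187–222, within about 1 mm of the prediction. Descending to it.

```bash
python3 -m handwheel '[[[-2.6,20,-0.5,0,0,0,1],[0,30,0,0,0,0,1],[0,30,0,0,0,0,1],[0,25,0,0,0,0,1],[0,15,0,0,0,0,1],[0,9,0,0,0,0,1],[0,4,0,0,0,0,1],[0,0,0,0,0,0,1],[0,0,0,0,0,0,1]]]'
python3 - <<'E'
from h import *
delta([.505,.0715,.026])
E
```

```text
t: 10.15
tool_pos: [0.506, 0.0716, 0.0278]
eef_rot: [-1.571, -0.001, 0.404]
force: [1.4, 0.1, 1.0]
opening: 0.999
t 10.15 tcp [0.506  0.0716 0.0278] rpy deg [-9.003e+01 -7.000e-02  2.316e+01] F [1.44 0.1  0.96] open 0.9993709053178924 -> tool mm [-0.9  1.8  0.2]
```

```bash
python3 -m handwheel '[[[-0.9,1,0,0,0,0,0.6],[0,0,0,0,0,0,0.45],[0,0,0,0,0,0,0.38],[0,0,0,0,0,0,0.34],[0,0,0,0,0,0,0.31],[0,0,0,0,0,0,0.28],[0,0,0,0,0,0,0.26],[0,0,0,0,0,0,0.2],[0,0,0,0,0,0,0.1],[0,0,0,0,0,0,0]]]' 60; python3 -m handwheel '[[[0,0,0,0,0,0,0],[0,0,0,0,0,0,0]]]'
python3 - <<'E'
from h import *
delta([.505,.0715,.026])
c=shot('wrist','w5.png')
E
```

```text
t: 11.4
tool_pos: [0.505, 0.0713, 0.0264]
eef_rot: [-1.571, -0.001, 0.404]
force: [1.6, 1.2, 4.5]
opening: 0.274
t: 11.65
tool_pos: [0.505, 0.0714, 0.0265]
eef_rot: [-1.571, -0.001, 0.404]
force: [0.2, 1.5, 5.2]
opening: 0.274
t 11.65 tcp [0.505  0.0714 0.0265] rpy deg [-9.001e+01 -5.000e-02  2.315e+01] F [0.23 1.52 5.22] open 0.27402012820473187 -> tool mm [0.  0.5 0.1]
```

View pics/w5.png

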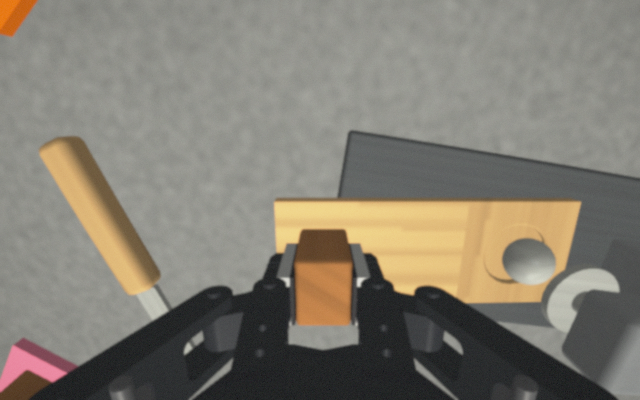

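The grip is held at opening 0.274 (about 23 mm against 24 mm). The ball is at (530,260), inside the pocket ring, and the foot is up. I'll lift 10 mm gently and slide out sideways.

```bash
python3 -m handwheel '[[[0,-2,0,0,0,0,0],[0,-3,0,0,0,0,0],[0,-3,0,0,0,0,0],[0,-2,0,0,0,0,0],[0,0,0,0,0,0,0],[0,0,0,0,0,0,0]]]'
python3 - <<'E'
from h import *
delta([.505,.0715,.036]); c=shot('wrist','w6.png')
E
```

```text
t: 12.45
tool_pos: [0.5045, 0.0713, 0.0362]
eef_rot: [-1.571, 0.0, 0.404]
force: [-0.6, -0.0, -1.8]
opening: 0.274
t 12.45 tcp [0.5045 0.0713 0.0362] rpy deg [-90.     0.    23.16] F [-0.59 -0.01 -1.8 ] open 0.2742449382570012 -> tool mm [0.5 0.2 0. ]
```

View pics/w6.png

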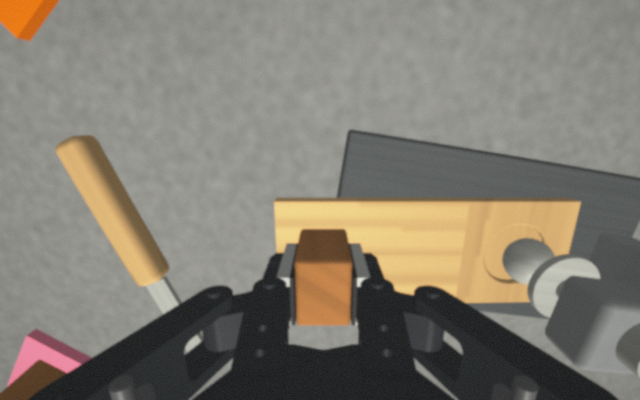

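The tray looks the same in the wrist view before and after the lift, so it hasn't slipped or tipped. The force is -1.8 N, which fits its weight. Sliding sideways slowly.

```bash
python3 -m handwheel '[[[0,0,-1,0,0,0,0],[0,0,-3,0,0,0,0],[0,0,-5,0,0,0,0],[0,0,-7,0,0,0,0],[0,0,-8,0,0,0,0],[0,0,-8,0,0,0,0],[0,0,-8,0,0,0,0],[0,0,-8,0,0,0,0],[0,0,-8,0,0,0,0],[0,0,-8,0,0,0,0]]]'
python3 -m handwheel '[[[0,-1,-6,0,0,0,0],[0,-3,-4,0,0,0,0],[0,-5,-2,0,0,0,0],[0,-7,-1,0,0,0,0],[0,-8,0,0,0,0,0],[0,-8,0,0,0,0,0],[0,-8,0,0,0,0,0],[0,-8,0,0,0,0,0],[0,-8,0,0,0,0,0],[0,-7,0,0,0,0,0]]]'
python3 -m handwheel '[[[0,-5,0,0,0,0,0],[0,-3,0,0,0,0,0],[0,-1,0,0,0,0,0],[0,0,0,0,0,0,0]]]'
python3 - <<'E'
from h import *
delta([.4995,-.1573,.116]); c=shot('wrist','w7.png')
E
```

```text
t: 13.75
tool_pos: [0.5299, 0.0119, 0.0362]
eef_rot: [-1.571, 0.0, 0.404]
force: [-0.8, -0.3, -1.1]
opening: 0.272
t: 15.0
tool_pos: [0.5349, 0.0005, 0.0998]
eef_rot: [-1.571, -0.0, 0.404]
force: [1.1, 1.5, -2.7]
opening: 0.273
t: 15.5
tool_pos: [0.5347, 0.0005, 0.1081]
eef_rot: [-1.571, 0.0, 0.404]
force: [0.1, -0.0, -1.7]
opening: 0.272
t 15.5 tcp [5.347e-01 5.000e-04 1.081e-01] rpy deg [-8.999e+01  2.000e-02  2.316e+01] F [ 0.06 -0.01 -1.68] open 0.2724538345519596 -> tool mm [ -94.4   -7.9 -131.2]
```

View pics/w7.png

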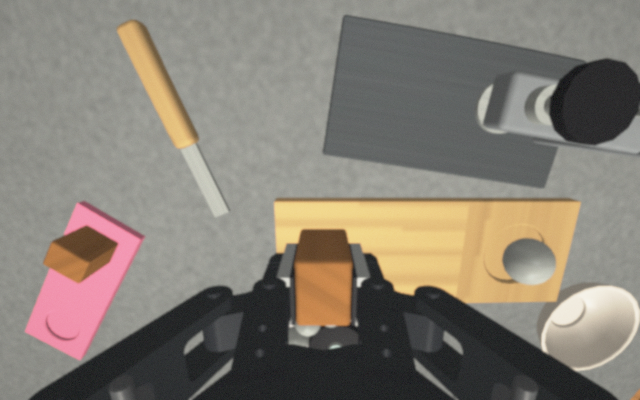

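The tray is clear of the gauge with the ball still in its pocket at (530,260). Now carrying it to the open baren.

```bash
python3 -m handwheel '[[[-1,0,-1.4,0,0,0,0],[-2,-1,-2.8,0,0,0,0],[-4,-1,-5.6,0,0,0,0],[-5,-1,-7,0,0,0,0],[-5,-1,-7,0,0,0,0],[-5,-1,-7,0,0,0,0],[-5,-1,-7,0,0,0,0],[-5,-1,-7,0,0,0,0],[-5,0,-7,0,0,0,0],[-5,0,-7,0,0,0,0]]]'
python3 -m handwheel '[[[-5,0,-7,0,0,0,0],[-5,0,-7,0,0,0,0],[-5,0,-7,0,0,0,0],[-5,0,-7,0,0,0,0],[-5,0,-7,0,0,0,0],[-5,0,-7,0,0,0,0],[-5,0,-7,0,0,0,0],[-5,0,-7,0,0,0,0],[-5,0,-7,0,0,0,0],[-4,0,-5.5,0,0,0,0]]]'
python3 -m handwheel '[[[-2,0,-2.5,0,0,0,0],[-1,0,-1.5,0,0,0,0],[0,0,0,0,0,0,0],[0,0,0,0,0,0,0],[0,0,0,0,0,0,0],[0,0,0,0,0,0,0]]]'
python3 - <<'E'
from h import *
delta([.4995,-.1573,.115]); c=shot('top','t2.png')
cv2.imwrite('pics/t2c.png',cv2.resize(c['img'][140:300,240:440],None,fx=4,fy=4,interpolation=cv2.INTER_CUBIC)[:,:,::-1])
T=tool(); P=T[:3,3]+T[:3,:3]@[.105,0,0]; P[2]=.106; print('pocket exp',P.round(4),proj(c,P),'baren px',proj(c,[.596,-.116,.026]))
E
```

```text
t: 16.8
tool_pos: [0.5192, -0.0707, 0.1152]
eef_rot: [-1.571, 0.0, 0.404]
force: [-0.2, -0.5, -1.9]
opening: 0.271
t: 18.05
tool_pos: [0.5012, -0.1529, 0.1152]
eef_rot: [-1.571, -0.0, 0.404]
force: [-0.2, 0.8, -0.8]
opening: 0.278
t: 18.8
tool_pos: [0.5001, -0.1571, 0.1152]
eef_rot: [-1.571, -0.0, 0.404]
force: [0.1, -0.1, -2.0]
opening: 0.273
t 18.8 tcp [ 0.5001 -0.1571  0.1152] rpy deg [-90.    -0.    23.17] F [ 0.07 -0.08 -1.96] open 0.2733040547188312 -> tool mm [-0.6  0.2  0. ]
pocket exp [ 0.5966 -0.1158  0.106 ] [349.72336006 200.05002767] baren px [346.73548164 204.06002578]
```

View pics/t2c.png

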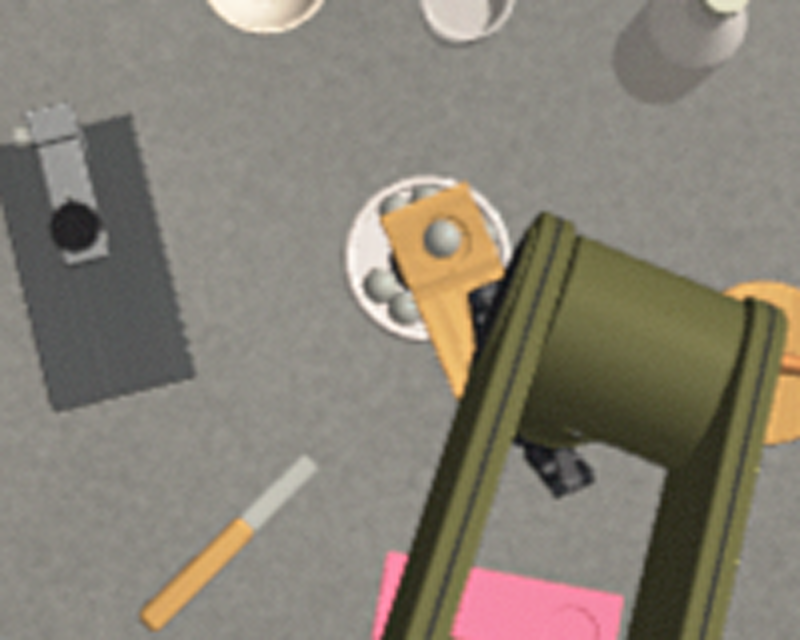

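The ball is seen at pixel (350.8,199.5), against (349.7,200.0) for the pocket centred over the baren. That is about 3 mm off. The arm is still, so I'm handing in.

Run:
```python
from h import *
s=ctrl.read_state(); print(s['tool_pos'],np.abs(s['dq']).max(),s['opening']); print(ctrl.sign_off())
```

```text
[ 0.50006214 -0.15711089  0.11521047] 0.0016499802309594236 0.26857174646816556
the job is handed in; nothing more can be done
None
```

I finished the sequence and handed the job in at about 18.9 s of the 64 s allowed; no verdict was reported.

- **Gauging:** I pressed the button to 10.6 N at the wrist, so about 5–6 N on the ball after the 4.9 N spring. I held it for over 0.5 s and released. I did not read the foot's travel directly, but it looked fully up in every later picture.
- **Carrying:** I took the tray by its grip at 60 N, lifted it 10 mm and slid it out sideways. I then raised it and carried it at about 0.07 m/s, and the ball stayed in its pocket in every picture.

**Last checks:**
- The final top view put the ball about 3 mm from where it would be with the pocket centred over the open baren.
- I worked out the underside height from the tool position as about 0.10 m.
- The tool was level and the joints were nearly still, at under 0.002 rad/s.
- The bystanders in the last view looked undisturbed. I judged that by eye and did not measure them again. Most of the closed baren was hidden behind the arm, and the ink bottle and broom were outside that crop.

None of the checks failed or disagreed by more than a few millimetres.

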